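# Sort reground cutters into their trays

## Robot

A 6-joint arm with a two-finger parallel gripper is mounted at the origin on the work surface. World frame = base frame: x ahead of the robot, y to its left, z up, the work surface at z = 0. Lengths are in m, angles in degrees, forces in N, time in s.
With the tool pointing down it reaches from about 0.4 to 0.825 m from the base axis. Payload 7 kg.
Tool frame: the origin (TCP) lies on the centre line of the jaws, within the pads' length; the fingertips stand 11 mm ahead of it and the grasp point (between the pads) lies 8 mm behind it; z points along the fingers, y is the line along which they close (so a half turn about z gives the same grasp; the last joint's range is limited). The gripper opens to 88 mm and grips with 3 to 60 N. Pads are 19 mm wide; open, the fingers measure 130 mm over their backs; the gripper's body (78 mm by 193 mm) begins 47 mm behind the grasp point.
Start: joints at [90.304, 20.546, 0.682, 0, -70.136, -16.507], TCP at [0.188, 0.648, 0.238] pointing down, gripper open.
Joint ranges: [-176.03, 176.03], [-82.01, 121.73], [-58.28, 71.71], [-173.87, 95.51], [-174.79, -0.11], [-173.66, 173.66]. Speed limits (degrees/s): [136.94, 136.94, 172.46, 180, 180, 180].

## Interface

Orientations are given as [roll, pitch, yaw] about the fixed x, y, z axes, in that order (R = Rz(yaw) Ry(pitch) Rx(roll)).
In Python, from plant import r, capture, camera_model, job gives the robot as it stands.
- The arm moves only by the tool drive_tool, never from a script. Its argument "increments" is a list that holds one entry, the list of rows, each a list of 5 numbers: the gripper's target within -1 to 1 (fully open at 1, half-way at 0, shut at -1), then the shift along the tool's x, y, z scaled (see below), then the turn about the tool's z scaled (see below). In form: [[[gripper, tx, ty, tz, roll], ...]]. A call has 1 to 5 rows; each row is the pose to reach, as a shift and turn from the pose commanded when the call began, along the tool's axes at that moment, turning the shorter way round; what a row does not reach only later rows make up. The controller multiplies each number of a shift by 120 mm and each number of a turn by 360 degrees. A row lasts 1/8 s, in which the tool goes at most 62.5 mm and 10.7 degrees, less where a joint would pass 70% of its speed; a pose out of reach is approached as far as the arm can. A call with a number of a shift or a turn outside -1 to 1 is refused whole. A call with a gripper value outside its range is refused whole. The fingers move at their own pace and stop on an object; "squeeze" is the grip in N (left out, the last holds). Time passes only in rows, so rows that repeat a pose let the fingers close. It gives the time, the measured TCP pose, the force, the opening and the grip force at its end, in the units of the state.
- r.get_state(): the state, without advancing time (a new reading comes with each control period).
- capture(name): name is "side" or "top"; returns the picture (420x560x3 uint8, red, green, blue); there is no depth.
- camera_model(name): a dict with "camera_matrix" (3x3 intrinsics, pixels), "rvec" (rotation vector, rad) and "tvec" (3), from world to camera coordinates, as OpenCV has them. Camera axes: x right, y down, z forward; pixel columns grow to the right and rows downward; lengths in m; the calibration is good to about 2 mm. A picture is of the moment at which its call begins. camera_model takes no time and is no camera call.
- job.close_job(): hands the job in; it is judged then, once.
The state is a dict: "time_s": time; "joints": joint angles; "qd": joint speeds; "joint_torque": joint torques, N m; "tcp_pos": TCP position; "eef_rot": TCP orientation; "contact_force": force on the tool from outside, world axes, zero at the start; "moment": the same for the moment, N m; "gripper_width": finger opening in m; "gripper_force": force on a finger pad.
Only numpy, scipy, OpenCV 4.12 (cv2) and the standard library are available. Lean on these libraries where they do the work, as an engineer would, in place of code of your own. Each camera call takes 0.05 s, during which the arm holds its last target. There are 200 camera calls.

## Task

Clear the regrinding bench: lay the two black-fluted twist drills in the blue tray and the two gold-coated end mills in the yellow tray, each along its own pair of V-notches, centred over the two combs and with the shank towards the robot and the cutting end away from it, and stand the collet upright in the empty pocket of the red collet block. Set every piece down gently, letting none drop, and leave the spare grinding wheel where it lies.

Things in the scene. Friction and masses are not known exactly. Their poses are not given: they have to be found in the camera images.
- drill_a_mid (a point): Larger twist drill: cylinder 16 mm diameter, 120 mm long, bright steel shank 45 mm, black spiral-fluted part 75 mm with a conical point. Loose, lying flat on the bench. This point: on its axis, half-way along its length. Own x axis: along it from the shank end to the cutting end.
- drill_b_mid (a point): Smaller twist drill: cylinder 12 mm diameter, 100 mm long, bright steel shank 38 mm, black spiral-fluted part 62 mm with a conical point. Loose, lying flat on the bench. This point: on its axis, half-way along its length. Own x axis: along it from the shank end to the cutting end.
- mill_a_mid (a point): Larger end mill: cylinder 16 mm diameter, 100 mm long, bright steel shank 60 mm, gold-coated fluted part 40 mm with a square end. Loose, lying flat on the bench. This point: on its axis, half-way along its length. Own x axis: along it from the shank end to the cutting end.
- mill_b_mid (a point): Smaller end mill: cylinder 14 mm diameter, 92 mm long, bright steel shank 60 mm, gold-coated fluted part 32 mm with a square end. Loose, lying flat on the bench. This point: on its axis, half-way along its length. Own x axis: along it from the shank end to the cutting end.
- collet_mid (a point): Bright steel spring collet with radial slots, 40 mm high, loose, standing upright on its narrow end: a cone from 24 mm diameter at the foot to 33 mm at 32 mm height, then 33 mm diameter up to the top. This point: on its axis, half-way up (20 mm). Own z up.
- drill_tray_front (a point): Blue drill tray. Fixed, 100 (x) by 130 (y) mm. Point: middle of its front (robot-side) edge at bench level; x away from robot, z up. Floor 6 mm thick, rim 11 high. Two white combs along y, 10 thick, 42 high, at x=23 and 77, each with 90-degree V-notches at y=-28 and +28, 28 wide, bottom 28 above bench. A cutter lies along x in one notch of each comb, its axis 28 mm + 0.707 x its diameter above bench.
- mill_tray_front (a point): Yellow end mill tray. Fixed, 100 (x) by 130 (y) mm. Point: middle of its front (robot-side) edge at bench level; x away from robot, z up. Floor 6 mm thick, rim 11 high. Two white combs along y, 10 thick, 42 high, at x=23 and 77, each with 90-degree V-notches at y=-28 and +28, 28 wide, bottom 28 above bench. A cutter lies along x in one notch of each comb, its axis 28 mm + 0.707 x its diameter above bench.
- collet_pocket (a point): Empty pocket of the fixed red collet block (64 by 132 mm, top 30 mm above bench): a black funnel, 40 mm wide at the top, 27 mm at its flat floor 20 mm below. Point: centre of the pocket's floor, 10 mm above bench; x away from robot, z up. A seated collet stands on the floor and sticks 20 mm out, as does the fixed collet in the block's other pocket, 66 mm away along +y.
- wheel_mid (a point): Spare grinding wheel to be left alone: brown disc 100 mm diameter lying flat on the bench, loose, rim up to 15 mm high, steel hub 34 mm diameter up to 24 mm high. This point: on its axis, 12 mm above the bench.

How it is judged (in metres and radians):
At the end, for the whole second after the job is handed in: Drills seated in the blue tray, end mills in the yellow, one per notch pair, middles within 12 mm lengthwise, 8 mm sideways, 5 mm in height, cutting ends away from the front edge; collet upright in its pocket within 8 mm, 5 mm in height, 0.15 rad; all at rest; wheel moved under 15 mm (x of drill_a_mid in the frame of drill_tray_front between 0.038 and 0.062 m and z of drill_a_mid in the frame of drill_tray_front between 0.03431 and 0.04431 m and (y of drill_a_mid in the frame of drill_tray_front between -0.036 and -0.02 m or y of drill_a_mid in the frame of drill_tray_front between 0.02 and 0.036 m) and x of drill_tray_front in the frame of drill_a_mid below -0.03 m and x of drill_b_mid in the frame of drill_tray_front between 0.038 and 0.062 m and z of drill_b_mid in the frame of drill_tray_front between 0.03149 and 0.04149 m and (y of drill_b_mid in the frame of drill_tray_front between -0.036 and -0.02 m or y of drill_b_mid in the frame of drill_tray_front between 0.02 and 0.036 m) and x of drill_tray_front in the frame of drill_b_mid below -0.03 m and x of mill_a_mid in the frame of mill_tray_front between 0.038 and 0.062 m and z of mill_a_mid in the frame of mill_tray_front between 0.03431 and 0.04431 m and (y of mill_a_mid in the frame of mill_tray_front between -0.036 and -0.02 m or y of mill_a_mid in the frame of mill_tray_front between 0.02 and 0.036 m) and x of mill_tray_front in the frame of mill_a_mid below -0.03 m and x of mill_b_mid in the frame of mill_tray_front between 0.038 and 0.062 m and z of mill_b_mid in the frame of mill_tray_front between 0.0329 and 0.0429 m and (y of mill_b_mid in the frame of mill_tray_front between -0.036 and -0.02 m or y of mill_b_mid in the frame of mill_tray_front between 0.02 and 0.036 m) and x of mill_tray_front in the frame of mill_b_mid below -0.03 m and horizontal distance between collet_mid and collet_pocket below 0.008 m and z of collet_mid in the frame of collet_pocket between 0.015 and 0.025 m and angle between collet_mid's own z axis and vertical below 0.15 rad and linear speed of each of drill_a, drill_b, mill_a, mill_b, collet below 0.02 m/s and distance of wheel_mid from where it was at the start of the episode below 0.015 m); the robot touches nothing.
It fails at once if a cutter or the collet is dropped (faster than 0.7 m/s with no finger on it: a fall of about 25 mm) ((linear speed of drill_a above 0.7 m/s and contact force between the fingers and drill_a below 0.01 N) or (linear speed of drill_b above 0.7 m/s and contact force between the fingers and drill_b below 0.01 N) or (linear speed of mill_a above 0.7 m/s and contact force between the fingers and mill_a below 0.01 N) or (linear speed of mill_b above 0.7 m/s and contact force between the fingers and mill_b below 0.01 N) or (linear speed of collet above 0.7 m/s and contact force between the fingers and collet below 0.01 N)).
It fails at once if the spare grinding wheel is shifted by more than 15 mm (distance of wheel_mid from where it was at the start of the episode above 0.015 m).
It also fails if it takes over 128 s, if anything falls off the work surface, if the arm or the gripper's body presses on something with over 40 N, if the wrist force passes 120 N, or if a joint passes its speed limit or range.

## Working session

There is one attempt and no reset: what is moved stays moved. The work goes in short steps, Python scripts to look and compute and a tool call to move; the robot and the scene stay as the last step left them, time stands still between calls to the robot, and variables do not carry over. Pictures are saved under pics/ and viewed, at most 14 in all, crops included, and the job is handed in when it is done.

Besides the shell and the picture viewer there is one more tool, called after ">>>" as name(argument=value, ...) on one line, values as JSON. drive_tool: Moves the arm, as the interface text tells. Its arguments: {"type":"object","properties":{"increments":{"type":"array"},"squeeze":{"type":"number"}},"required":["increments"]}

```bash
mkdir -p pics; ls; python3 - <<'E'
from plant import r,capture,camera_model,job
import cv2
for n in("top","side"):
    im=capture(n); cv2.imwrite(f"pics/{n}0.png",im[:,:,::-1]); m=camera_model(n); print(n,m)
s=r.get_state();print(s)
E
```

```text
pics
top {'camera_matrix': array([[533.90888434,   0.        , 272.83889055],
       [  0.        , 533.90888434, 201.96922442],
       [  0.        ,   0.        ,   1.        ]]), 'rvec': array([ 2.17564089, -2.22152938,  0.07920626]), 'tvec': array([0.00854747, 0.52550717, 1.1630618 ])}
side {'camera_matrix': array([[422.98906252,   0.        , 284.81325094],
       [  0.        , 422.98906252, 211.31296381],
       [  0.        ,   0.        ,   1.        ]]), 'rvec': array([ 0.43695617, -2.75278401,  1.17252659]), 'tvec': array([0.47316802, 0.14774312, 0.89721135])}
{'time_s': 0.1, 'joints': array([ 9.03050255e+01,  2.05864124e+01,  6.39765011e-01, -1.53853623e-02,
       -7.01356353e+01, -1.65060549e+01]), 'qd': array([-0.09584036, -0.08938582,  0.09567566,  0.10472224,  0.01235021,
        0.0039904 ]), 'joint_torque': array([-9.27743313e-04, -5.84161985e+01,  2.93753761e+01,  7.01524928e+00,
        1.02227210e-02, -4.78085121e-05]), 'tcp_pos': array([0.18826134, 0.64779009, 0.23673976]), 'eef_rot': array([ 1.79916999e+02, -9.51166597e-03, -1.62062608e+01]), 'contact_force': array([-0.51935212, -0.1706479 , -0.17357079]), 'moment': array([-0.05697914, -0.00282009,  0.0105807 ]), 'gripper_force': 0.0, 'gripper_width': 0.08819310818734548}
```

View pics/top0.png

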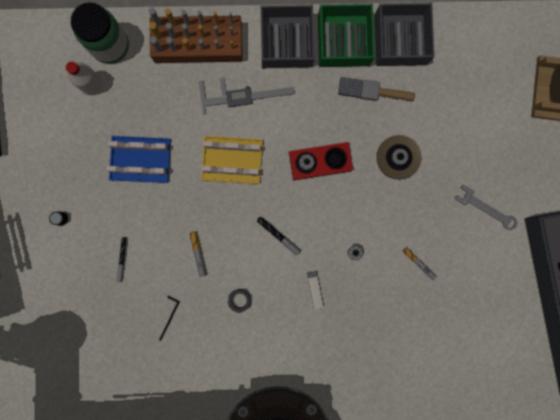

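View pics/side0.png

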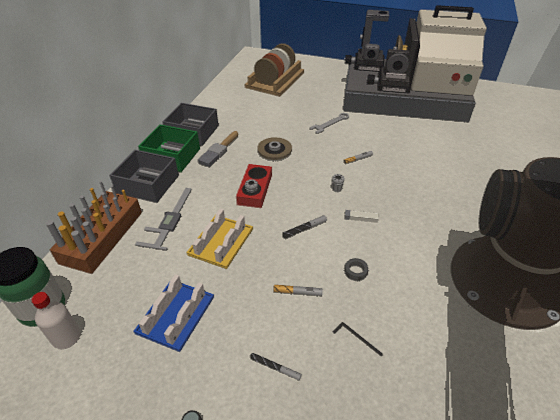

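The top view shows drill B near (122,258), mill A (198,254), drill A (279,235), mill B (420,263) and the collet (356,252). The trays are at (140,159) and (233,160), the red block at (321,160) with its empty pocket at (336,158), and the wheel at (399,157). The side view agrees.

```bash
cat > h.py <<'E'
import numpy as np,cv2
from plant import r,capture,camera_model,job
M={n:camera_model(n) for n in("top","side")}
def ray(uv,z,n="top"):
    m=M[n];R=cv2.Rodrigues(m["rvec"])[0];uv=np.atleast_2d(np.float64(uv))
    d=np.c_[uv,np.ones(len(uv))]@np.linalg.inv(m["camera_matrix"]).T@R
    c=-R.T@m["tvec"]; return c+d*((z-c[2])/d[:,2])[:,None]
def proj(P,n="top"):
    m=M[n];return cv2.projectPoints(np.float64(P).reshape(-1,1,3),m["rvec"],m["tvec"],m["camera_matrix"],None)[0].reshape(-1,2)
E
cat > m1.py <<'E'
from h import *
im=cv2.imread("pics/top0.png");lab=cv2.cvtColor(im,cv2.COLOR_BGR2LAB).astype(float)
def mask(x0,y0,x1,y1,t=14):
    c=lab[y0:y1,x0:x1];d=np.linalg.norm((c-np.median(c.reshape(-1,3),0))*[1,2,2],axis=2)
    m=cv2.morphologyEx((d>t).astype('uint8'),cv2.MORPH_CLOSE,np.ones((3,3)))
    n,l,s,_=cv2.connectedComponentsWithStats(m);k=1+s[1:,4].argmax()
    f=np.zeros(im.shape[:2],'uint8');f[y0:y1,x0:x1]=(l==k);return f
vis=im.copy()
for n,b,rad,L in(("drillB",(98,225,148,290),.006,.1),("millA",(175,222,222,286),.008,.1),("drillA",(245,205,312,265),.008,.12),("millB",(392,238,448,288),.007,.092),("collet",(340,236,375,270),.02,.033)):
    f=mask(*b);q=np.argwhere(f)[:,::-1].astype(float)
    vis[f>0]=vis[f>0]*.5+np.array([255,0,255])*.5
    P=ray(q,rad)[:,:2]; c=P.mean(0);w,v=np.linalg.eigh(np.cov((P-c).T));a=v[:,1]
    s=(P-c)@a;t=(P-c)@v[:,0];lo,hi=s.min(),s.max();mid=c+a*(lo+hi)/2
    col=np.array([lab[int(y),int(x)] for x,y in q]);hl=s>(lo+hi)/2
    print(n,"mid",mid.round(4),"len",round(hi-lo,4),"wid",round(t.max()-t.min(),4),"ang",round(np.degrees(np.arctan2(a[1],a[0])),1),"Lab+",col[hl].mean(0).round(),"Lab-",col[~hl].mean(0).round())
hsv=cv2.cvtColor(im,cv2.COLOR_BGR2HSV)
for n,b,lo,hi in(("blue",(95,120,185,195),(100,120,30),(125,255,255)),("yellow",(190,125,275,195),(18,120,60),(32,255,255)),("red",(280,130,360,190),(0,120,40),(8,255,255))):
    x0,y0,x1,y1=b;m=cv2.inRange(hsv,lo,hi);f=np.zeros_like(m);f[y0:y1,x0:x1]=m[y0:y1,x0:x1]
    q=np.argwhere(f)[:,::-1].astype(np.float32);R=cv2.minAreaRect(q)
    z=.030 if n=="red" else .011
    B=ray(cv2.boxPoints(R),z)[:,:2];print(n,"c",B.mean(0).round(4),"sides",np.linalg.norm(B[1]-B[0]).round(4),np.linalg.norm(B[2]-B[1]).round(4),"corners",B.round(4).tolist())
    cv2.polylines(vis,[cv2.boxPoints(R).astype(int)],1,(0,255,0),1)
x0,y0=90,115
cv2.imwrite("pics/v1.png",cv2.resize(vis[115:295,90:450],(800,400),interpolation=cv2.INTER_CUBIC))
g=cv2.cvtColor(im,cv2.COLOR_BGR2GRAY)[135:185,318:355];d=np.argwhere(g<25)
f=(g<28).astype('uint8');nn,l,s,c=cv2.connectedComponentsWithStats(f);k=1+s[1:,4].argmax()
print("pocket",s[k],c[k]+[318,135],ray(c[k]+[318,135],.03).round(4))
q=np.argwhere(mask(370,130,428,185)) [:,::-1];print("wheel",ray(q.mean(0),.015).round(4),len(q))
E
python3 m1.py
```

```text
drillB mid [0.4071 0.332 ] len 0.1021 wid 0.0188 ang 173.1 Lab+ [ 81. 128. 129.] Lab- [ 57. 128. 129.]
millA mid [0.4159 0.1644] len 0.1035 wid 0.0226 ang -167.3 Lab+ [ 87. 129. 129.] Lab- [ 89. 131. 144.]
drillA mid [ 0.4522 -0.0131] len 0.124 wid 0.0213 ang 48.8 Lab+ [ 50. 128. 129.] Lab- [ 80. 129. 129.]
millB mid [ 0.3834 -0.3239] len 0.0951 wid 0.0189 ang -135.5 Lab+ [ 90. 129. 129.] Lab- [ 92. 131. 143.]
collet mid [ 0.4133 -0.1815] len 0.0391 wid 0.0358 ang 140.3 Lab+ [ 81. 129. 128.] Lab- [ 81. 128. 129.]
blue c [0.6276 0.2911] sides 0.0977 0.13 corners [[0.5831, 0.3582], [0.6807, 0.3533], [0.6721, 0.2237], [0.5745, 0.2291]]
yellow c [0.6223 0.0869] sides 0.099 0.1298 corners [[0.5785, 0.1553], [0.6773, 0.1474], [0.6661, 0.0182], [0.5673, 0.0267]]
red c [ 0.6134 -0.1088] sides 0.1331 0.0642 corners [[0.6361, -0.0387], [0.6544, -0.1705], [0.5907, -0.1786], [0.5726, -0.0472]]
pocket [  7  13  22  21 371] [335.43665768 157.85983827] [[ 0.6188 -0.1415  0.03  ]]
wheel [[ 0.6201 -0.2842  0.015 ]] 3190
```

View pics/v1.png

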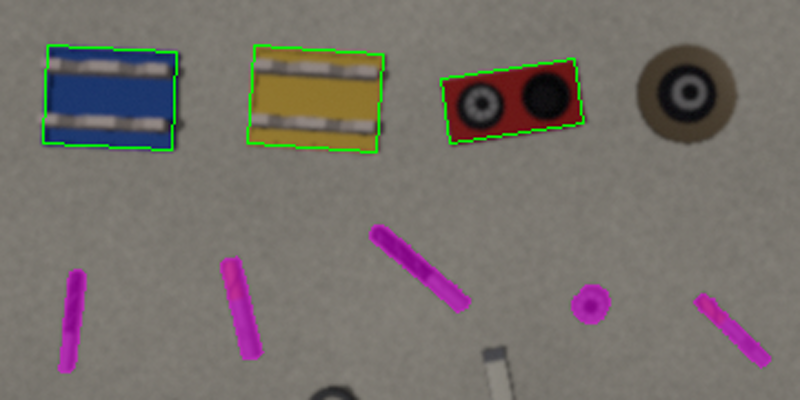

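Every length and width agrees with the given sizes to within about 4 mm, and the pocket agrees with the block's centre (0.618, -0.1415). Next comes a move helper, then drill B first.

```bash
cat >> h.py <<'E'
def tray(c,yaw,side):
    y=np.radians(yaw);return np.array(c)+side*.028*np.array([-np.sin(y),np.cos(y)])
BL,YE=((.6276,.2911),-3.6),((.6223,.0869),-4.9)
def plan(x,y,z,yaw,lift=None):
    s=r.get_state();p=np.array(s["tcp_pos"]);w=s["eef_rot"][2]
    d=np.array([x,y,z])-p;t=(yaw-w+180)%360-180
    def tool(d,w):
        a=np.radians(w);return np.array([d[0]*np.cos(a)+d[1]*np.sin(a),d[0]*np.sin(a)-d[1]*np.cos(a),-d[2]])/.12
    print("at",p.round(4),"yaw",round(w,1),"j",np.array(s["joints"]).round(0),"w",round(s["gripper_width"],4))
    print("turn",round(-t/360,4),"shift old axes",tool(d,w).round(3),"new axes",tool(d,yaw).round(3))
E
python3 -c "
from h import *
print([tray(*T,s).round(4) for T in(BL,YE) for s in(1,-1)])
plan(.4071,.332,.08,-6.9)"
```

```text
[array([0.6294, 0.319 ]), array([0.6258, 0.2632]), array([0.6247, 0.1148]), array([0.6199, 0.059 ])]
at [0.1883 0.6478 0.2367] yaw -16.2 j [ 90.  21.   1.  -0. -70. -17.] w 0.0882
turn -0.0259 shift old axes [2.486 2.018 1.306] new axes [2.127 2.393 1.306]
```

>>> drive_tool(increments=[[[0, 0, 0, 0, -0.026], [0, 0, 0, 0, -0.026]]], squeeze=30)

```text
time_s: 0.35
tcp_pos: [0.1883, 0.648, 0.2371]
eef_rot: [180.0, 0.0, -6.9]
contact_force: [0.4, 0.2, 0.2]
gripper_width: 0.0728
gripper_force: 0.0
```

>>> drive_tool(increments=[[[0, 0.2, 0.23, 0.12, 0], [0, 0.5, 0.56, 0.3, 0], [0, 0.709, 0.798, 0.435, 0], [0, 0.709, 0.798, 0.435, 0]]])

```text
time_s: 0.85
tcp_pos: [0.2624, 0.5399, 0.1842]
eef_rot: [179.8, 0.0, -7.2]
contact_force: [-0.2, 1.0, 0.6]
gripper_width: 0.0445
gripper_force: 0.0
```

>>> drive_tool(increments=[[[0, 0.3, 0.34, 0.18, 0], [0, 0.6, 0.68, 0.36, 0], [0, 0.709, 0.798, 0.435, 0], [0, 0.709, 0.798, 0.435, 0]]])

```text
time_s: 1.35
tcp_pos: [0.335, 0.4372, 0.133]
eef_rot: [180.0, -0.0, -7.0]
contact_force: [0.4, 0.8, 1.4]
gripper_width: 0.0439
gripper_force: 0.0
```

>>> drive_tool(increments=[[[0, 0.3, 0.34, 0.18, 0], [0, 0.55, 0.62, 0.33, 0], [0, 0.709, 0.798, 0.435, 0], [0, 0.709, 0.798, 0.435, 0], [0, 0.709, 0.798, 0.435, 0]]])

```text
time_s: 1.98
tcp_pos: [0.4079, 0.3343, 0.0817]
eef_rot: [-179.9, -0.1, -6.8]
contact_force: [0.3, 0.3, -0.2]
gripper_width: 0.0437
gripper_force: 0.0
```

```bash
python3 -c "
from h import *
plan(.4071,.332,.0145,-6.9)"
```

```text
at [0.4079 0.3343 0.0817] yaw -6.8 j [ 61.  16. -29.   0. -45.  22.] w 0.0437
turn 0.0002 shift old axes [-0.004  0.02   0.56 ] new axes [-0.004  0.02   0.56 ]
```

>>> drive_tool(increments=[[[0, -0.004, 0.02, 0.2, 0], [0, -0.004, 0.02, 0.4, 0], [0, -0.004, 0.02, 0.5, 0], [0, -0.004, 0.02, 0.56, 0], [0, -0.004, 0.02, 0.56, 0]]])

```text
time_s: 2.6
tcp_pos: [0.4067, 0.3307, 0.0138]
eef_rot: [180.0, -0.0, -6.8]
contact_force: [-0.0, 0.3, -0.1]
gripper_width: 0.0438
gripper_force: 0.0
```

>>> drive_tool(increments=[[[-1, 0, 0, 0, 0], [-1, 0, 0, 0, 0], [-1, 0, 0, 0, 0], [-1, 0, 0, 0, 0]]])

```text
time_s: 3.1
tcp_pos: [0.4069, 0.3303, 0.014]
eef_rot: [-180.0, -0.0, -6.8]
contact_force: [-0.3, 0.9, 0.4]
gripper_width: 0.0106
gripper_force: 30.0
```

>>> drive_tool(increments=[[[-1, 0, 0, -0.1, 0], [-1, 0, 0, -0.3, 0], [-1, 0, 0, -0.5, 0], [-1, 0, 0, -0.7, 0], [-1, 0, 0, -0.7, 0]]])

```text
time_s: 3.72
tcp_pos: [0.4075, 0.3312, 0.1002]
eef_rot: [-179.8, -0.1, -6.8]
contact_force: [0.5, 1.0, -1.8]
gripper_width: 0.0109
gripper_force: 30.0
```

```bash
python3 -c "
from h import *
plan(.6294,.319,.098,-3.6)"
```

```text
at [0.4075 0.3312 0.1002] yaw -6.8 j [ 61.  14. -29.   0. -47.  23.] w 0.0109
turn -0.009 shift old axes [ 1.848 -0.119  0.019] new axes [ 1.852 -0.014  0.019]
```

>>> drive_tool(increments=[[[-1, 0, 0, 0, -0.009], [-1, 0, 0, 0, -0.009]]])

```text
time_s: 3.98
tcp_pos: [0.4065, 0.3298, 0.0974]
eef_rot: [180.0, 0.0, -3.6]
contact_force: [-0.2, -0.4, -1.7]
gripper_width: 0.0111
gripper_force: 30.0
```

>>> drive_tool(increments=[[[-1, 0.15, 0, 0, 0], [-1, 0.45, 0, 0, 0], [-1, 0.8, 0, 0, 0], [-1, 0.926, -0.007, 0.01, 0]]])

```text
time_s: 4.47
tcp_pos: [0.5205, 0.3235, 0.0959]
eef_rot: [180.0, -0.0, -3.7]
contact_force: [-0.5, 0.7, -1.7]
gripper_width: 0.0112
gripper_force: 30.0
```

>>> drive_tool(increments=[[[-1, 0.35, 0, 0, 0], [-1, 0.65, 0, 0, 0], [-1, 0.85, 0, 0, 0], [-1, 0.926, -0.007, 0.01, 0], [-1, 0.926, -0.007, 0.01, 0]]])

```text
time_s: 5.1
tcp_pos: [0.6286, 0.3174, 0.0945]
eef_rot: [180.0, 0.1, -3.7]
contact_force: [-0.6, 0.0, -1.2]
gripper_width: 0.011
gripper_force: 30.0
```

```bash
python3 -c "
from h import *
plan(.6294,.319,.0455,-3.6)
cv2.imwrite('pics/t2.png',cv2.resize(capture('top')[115:275,90:290,::-1],(800,640))[:600]);cv2.imwrite('pics/s2.png',cv2.resize(capture('side')[200:370,110:330,::-1],None,fx=3.4,fy=3.4,interpolation=cv2.INTER_CUBIC))"
```

```text
at [0.6286 0.3174 0.0945] yaw -3.7 j [ 43.  29.  -5.  -0. -56.  44.] w 0.011
turn -0.0002 shift old axes [ 0.006 -0.013  0.408] new axes [ 0.006 -0.013  0.408]
```

View pics/s2.png

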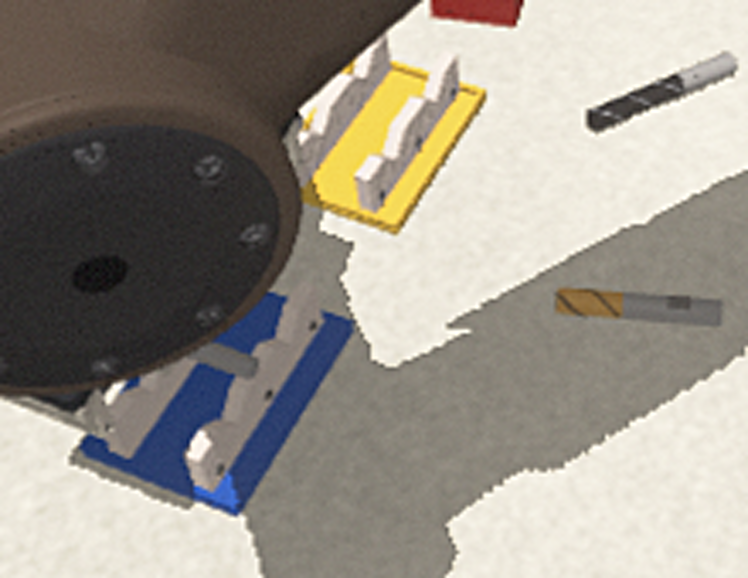

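The crop shows the shank of drill B held level over the blue tray, around (225,358), with the combs clear. Lowering it now.

>>> drive_tool(increments=[[[-1, 0.006, -0.013, 0.12, 0], [-1, 0.006, -0.013, 0.25, 0], [-1, 0.006, -0.013, 0.34, 0], [-1, 0.006, -0.013, 0.38, 0], [-1, 0.006, -0.013, 0.38, 0]]])

```text
time_s: 5.82
tcp_pos: [0.6294, 0.3193, 0.0492]
eef_rot: [180.0, 0.0, -3.6]
contact_force: [0.3, -1.0, -0.3]
gripper_width: 0.0108
gripper_force: 30.0
```

>>> drive_tool(increments=[[[-1, 0, 0, 0.01, 0], [-1, 0, 0, 0.02, 0], [-1, 0, 0, 0.025, 0], [-1, 0, 0, 0.025, 0]]])

```text
time_s: 6.32
tcp_pos: [0.6295, 0.3194, 0.0469]
eef_rot: [-180.0, -0.0, -3.6]
contact_force: [-0.4, 0.7, -0.7]
gripper_width: 0.011
gripper_force: 30.0
```

```bash
python3 -c "
from h import *
plan(.6294,.319,.0455,-3.6)"
```

```text
at [0.6295 0.3194 0.0469] yaw -3.6 j [ 43.  32.  -7.  -0. -51.  44.] w 0.011
turn -0.0 shift old axes [-0.001  0.004  0.011] new axes [-0.001  0.004  0.011]
```

>>> drive_tool(increments=[[[-1, 0, 0, 0.005, 0], [-1, 0, 0, 0.01, 0], [-1, 0, 0, 0.014, 0], [-1, 0, 0, 0.014, 0]]])

```text
time_s: 6.82
tcp_pos: [0.6299, 0.3199, 0.0455]
eef_rot: [-180.0, -0.0, -3.6]
contact_force: [-0.3, 2.8, 1.1]
gripper_width: 0.0111
gripper_force: 30.0
```

>>> drive_tool(increments=[[[-1, 0, 0, 0.005, 0], [-1, 0, 0, 0.01, 0], [-1, 0, 0, 0.01, 0]]])

```text
time_s: 7.2
tcp_pos: [0.6301, 0.3203, 0.0449]
eef_rot: [-179.9, -0.1, -3.6]
contact_force: [-1.1, 1.9, 5.9]
gripper_width: 0.0108
gripper_force: 30.0
```

>>> drive_tool(increments=[[[-0.4, 0, 0, 0, 0], [-0.4, 0, 0, 0, 0], [-0.4, 0, 0, -0.1, 0], [-0.4, 0, 0, -0.4, 0], [-0.4, 0, 0, -0.6, 0]]])

```text
time_s: 7.82
tcp_pos: [0.6301, 0.3195, 0.1181]
eef_rot: [-180.0, -0.1, -3.6]
contact_force: [-0.0, 0.2, -0.3]
gripper_width: 0.0261
gripper_force: 0.0
```

```bash
python3 -c "
from h import *
plan(.4159,.1644,.08,12.7)"
```

```text
at [0.6301 0.3195 0.1181] yaw -3.6 j [ 43.  28.  -3.   0. -58.  44.] w 0.0261
turn -0.0453 shift old axes [-1.7    1.402  0.318] new axes [-2.025  0.868  0.318]
```

Turning, then moving to mill A.

>>> drive_tool(increments=[[[0, 0, 0, 0, -0.0453], [0, 0, 0, 0, -0.0453], [0, 0, 0, 0, -0.0453]]])

```text
time_s: 8.2
tcp_pos: [0.6296, 0.3193, 0.1166]
eef_rot: [-180.0, -0.0, 12.7]
contact_force: [-0.5, -0.1, 0.7]
gripper_width: 0.0432
gripper_force: 0.0
```

>>> drive_tool(increments=[[[0, -0.3, 0.12, 0.0, 0], [0, -0.7, 0.3, 0.05, 0], [0, -1, 0.43, 0.1, 0], [0, -1, 0.43, 0.1, 0]]])

```text
time_s: 8.7
tcp_pos: [0.5216, 0.2408, 0.1042]
eef_rot: [180.0, 0.1, 12.5]
contact_force: [0.8, 0.9, -0.1]
gripper_width: 0.044
gripper_force: 0.0
```

>>> drive_tool(increments=[[[0, -0.4, 0.15, 0.05, 0], [0, -0.8, 0.3, 0.15, 0], [0, -1.0, 0.438, 0.218, 0], [0, -1.0, 0.438, 0.218, 0], [0, -1.0, 0.438, 0.218, 0]]])

```text
time_s: 9.32
tcp_pos: [0.4197, 0.1662, 0.0785]
eef_rot: [-180.0, -0.1, 12.7]
contact_force: [0.5, 0.0, 0.5]
gripper_width: 0.0438
gripper_force: 0.0
```

```bash
python3 -c "
from h import *
plan(.4159,.1644,.0145,12.7)
im=capture('top')
a=cv2.resize(im[115:195,90:190,::-1],(600,480),interpolation=cv2.INTER_CUBIC);cv2.imwrite('pics/t3.png',a)"
```

```text
at [0.4197 0.1662 0.0785] yaw 12.7 j [ 47.  10. -39.   0. -42.  56.] w 0.0438
turn -0.0001 shift old axes [-0.034  0.008  0.533] new axes [-0.034  0.008  0.533]
```

View pics/t3.png

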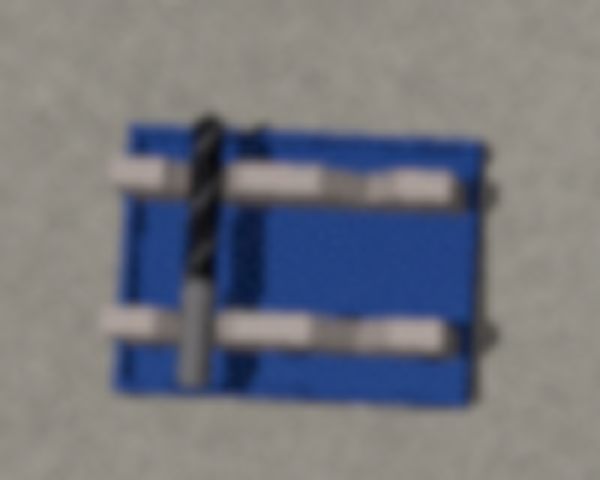

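Drill B lies in the left notches of both combs, shank nearest the robot, with its ends at about (195,385) and (207,120). Now mill A.

>>> drive_tool(increments=[[[0, -0.034, 0.008, 0.2, 0], [0, -0.034, 0.008, 0.4, 0], [0, -0.034, 0.008, 0.5, 0], [0, -0.034, 0.008, 0.533, 0], [0, -0.034, 0.008, 0.533, 0]]])

```text
time_s: 10.0
tcp_pos: [0.4149, 0.1635, 0.0139]
eef_rot: [180.0, -0.0, 12.7]
contact_force: [0.0, 0.2, 0.5]
gripper_width: 0.0438
gripper_force: 0.0
```

>>> drive_tool(increments=[[[-1, 0, 0, 0, 0], [-1, 0, 0, 0, 0], [-1, 0, 0, 0, 0], [-1, 0, 0, 0, 0]]])

```text
time_s: 10.5
tcp_pos: [0.4148, 0.1634, 0.0141]
eef_rot: [-180.0, -0.0, 12.7]
contact_force: [-1.1, -0.3, 3.4]
gripper_width: 0.0151
gripper_force: 30.0
```

>>> drive_tool(increments=[[[-1, 0, 0, -0.1, 0], [-1, 0, 0, -0.3, 0], [-1, 0, 0, -0.5, 0], [-1, 0, 0, -0.7, 0], [-1, 0, 0, -0.7, 0]]])

```text
time_s: 11.12
tcp_pos: [0.4153, 0.1639, 0.0998]
eef_rot: [-179.9, -0.2, 12.7]
contact_force: [-0.2, 1.0, -2.6]
gripper_width: 0.0149
gripper_force: 30.0
```

>>> drive_tool(increments=[[[-1, 0, 0, 0, 0.0489], [-1, 0, 0, 0, 0.0489], [-1, 0, 0, 0, 0.0489]]])

```text
time_s: 11.5
tcp_pos: [0.414, 0.1627, 0.0972]
eef_rot: [179.9, 0.1, -4.9]
contact_force: [-1.1, 0.5, -2.1]
gripper_width: 0.0149
gripper_force: 30.0
```

```bash
python3 -c "
from h import *
plan(.6247,.1155,.095,-4.9)"
```

```text
at [0.414  0.1627 0.0972] yaw -4.9 j [ 47.   7. -38.  -0. -44.  38.] w 0.0149
turn 0.0001 shift old axes [1.783 0.243 0.018] new axes [1.783 0.242 0.018]
```

>>> drive_tool(increments=[[[-1, 0.15, 0.02, 0, 0], [-1, 0.45, 0.06, 0, 0], [-1, 0.8, 0.1, 0, 0], [-1, 0.892, 0.121, 0, 0]]])

```text
time_s: 12.0
tcp_pos: [0.5216, 0.1391, 0.0969]
eef_rot: [180.0, 0.0, -4.8]
contact_force: [-0.8, -0.4, -2.5]
gripper_width: 0.0152
gripper_force: 30.0
```

>>> drive_tool(increments=[[[-1, 0.35, 0.04, 0, 0], [-1, 0.65, 0.08, 0, 0], [-1, 0.8, 0.11, 0, 0], [-1, 0.892, 0.121, 0, 0], [-1, 0.892, 0.121, 0, 0]]])

```text
time_s: 12.62
tcp_pos: [0.625, 0.1159, 0.0972]
eef_rot: [180.0, 0.1, -4.9]
contact_force: [-1.3, -0.6, -3.0]
gripper_width: 0.015
gripper_force: 30.0
```

```bash
python3 -c "
from h import *
plan(.6247,.1155,.0488,-4.9)"
```

```text
at [0.625  0.1159 0.0972] yaw -4.9 j [ 28.  24. -14.  -0. -52.  57.] w 0.015
turn 0.0001 shift old axes [-0.002  0.003  0.403] new axes [-0.002  0.003  0.403]
```

>>> drive_tool(increments=[[[-1, 0, 0, 0.12, 0], [-1, 0, 0, 0.25, 0], [-1, 0, 0, 0.35, 0], [-1, 0, 0, 0.4, 0], [-1, 0, 0, 0.4, 0]]])

```text
time_s: 13.25
tcp_pos: [0.6251, 0.1159, 0.0491]
eef_rot: [180.0, 0.1, -4.9]
contact_force: [0.6, 0.0, -1.8]
gripper_width: 0.0152
gripper_force: 30.0
```

>>> drive_tool(increments=[[[-1, 0, 0, 0.005, 0], [-1, 0, 0, 0.01, 0], [-1, 0, 0, 0.015, 0], [-1, 0, 0, 0.015, 0]]])

```text
time_s: 13.75
tcp_pos: [0.6254, 0.116, 0.0481]
eef_rot: [-180.0, -0.0, -4.9]
contact_force: [0.7, -0.3, -2.6]
gripper_width: 0.0151
gripper_force: 30.0
```

>>> drive_tool(increments=[[[-1, 0, 0, 0.005, 0], [-1, 0, 0, 0.01, 0], [-1, 0, 0, 0.01, 0]]])

```text
time_s: 14.12
tcp_pos: [0.6253, 0.116, 0.0467]
eef_rot: [180.0, 0.0, -4.9]
contact_force: [0.7, -0.7, -1.9]
gripper_width: 0.0151
gripper_force: 30.0
```

>>> drive_tool(increments=[[[-1, 0, 0, 0.005, 0], [-1, 0, 0, 0.008, 0], [-1, 0, 0, 0.008, 0]]])

```text
time_s: 14.5
tcp_pos: [0.6253, 0.116, 0.0458]
eef_rot: [-180.0, 0.0, -4.9]
contact_force: [0.2, 0.4, -2.1]
gripper_width: 0.0152
gripper_force: 30.0
```

>>> drive_tool(increments=[[[-1, 0, 0, 0.004, 0], [-1, 0, 0, 0.007, 0], [-1, 0, 0, 0.007, 0]]])

```text
time_s: 14.88
tcp_pos: [0.6256, 0.1161, 0.0454]
eef_rot: [-180.0, -0.0, -4.9]
contact_force: [-1.4, 2.0, 2.9]
gripper_width: 0.0147
gripper_force: 30.0
```

Contact confirmed. Releasing, then on to drill A.

>>> drive_tool(increments=[[[-0.3, 0, 0, 0, 0], [-0.3, 0, 0, 0, 0], [-0.3, 0, 0, -0.1, 0], [-0.3, 0, 0, -0.4, 0], [-0.3, 0, 0, -0.6, 0]]])

```text
time_s: 15.5
tcp_pos: [0.6261, 0.1161, 0.1193]
eef_rot: [-180.0, -0.1, -4.9]
contact_force: [0.3, -0.0, -0.0]
gripper_width: 0.0311
gripper_force: 0.0
```

>>> drive_tool(increments=[[[0, 0, 0, 0, -0.075], [0, 0, 0, 0, -0.075], [0, 0, 0, 0, -0.075]]])

```text
time_s: 15.88
tcp_pos: [0.6256, 0.116, 0.118]
eef_rot: [180.0, -0.1, 22.4]
contact_force: [-0.2, 0.5, 0.8]
gripper_width: 0.0438
gripper_force: 0.0
```

>>> drive_tool(increments=[[[0, 0, 0, 0, -0.074], [0, 0, 0, 0, -0.074], [0, 0, 0, 0, -0.074], [0, 0, 0, 0, -0.074]]])

```text
time_s: 16.38
tcp_pos: [0.6256, 0.116, 0.1177]
eef_rot: [180.0, -0.0, 48.7]
contact_force: [0.4, -0.1, -0.6]
gripper_width: 0.0439
gripper_force: 0.0
```

```bash
python3 -c "
from h import *
plan(.4522,-.0131,.08,48.8)"
```

```text
at [0.6256 0.116  0.1177] yaw 48.7 j [ 28.  22. -13.   0. -54. 111.] w 0.0439
turn -0.0003 shift old axes [-1.761 -0.375  0.314] new axes [-1.761 -0.379  0.314]
```

>>> drive_tool(increments=[[[0, -0.3, -0.06, 0.0, 0], [0, -0.6, -0.13, 0.05, 0], [0, -0.88, -0.189, 0.1, 0], [0, -0.88, -0.189, 0.1, 0]]])

```text
time_s: 16.88
tcp_pos: [0.5367, 0.0502, 0.1053]
eef_rot: [-180.0, 0.0, 48.6]
contact_force: [-0.2, 0.5, 1.3]
gripper_width: 0.0436
gripper_force: 0.0
```

>>> drive_tool(increments=[[[0, -0.4, -0.08, 0.05, 0], [0, -0.7, -0.15, 0.15, 0], [0, -0.88, -0.189, 0.21, 0], [0, -0.88, -0.189, 0.21, 0], [0, -0.88, -0.189, 0.21, 0]]])

```text
time_s: 17.5
tcp_pos: [0.4535, -0.0123, 0.0805]
eef_rot: [179.9, -0.1, 48.7]
contact_force: [0.0, 0.1, -0.1]
gripper_width: 0.0441
gripper_force: 0.0
```

```bash
python3 -c "
from h import *
plan(.4522,-.0131,.0145,48.8)"
```

```text
at [ 0.4535 -0.0123  0.0805] yaw 48.7 j [ 23.  10. -38.   0. -42. 115.] w 0.0441
turn -0.0002 shift old axes [-0.012 -0.003  0.55 ] new axes [-0.012 -0.003  0.55 ]
```

>>> drive_tool(increments=[[[0, -0.012, -0.003, 0.2, 0], [0, -0.012, -0.003, 0.4, 0], [0, -0.012, -0.003, 0.5, 0], [0, -0.012, -0.003, 0.545, 0], [0, -0.012, -0.003, 0.545, 0]]])

```text
time_s: 18.12
tcp_pos: [0.4511, -0.0135, 0.0144]
eef_rot: [180.0, 0.0, 48.7]
contact_force: [-0.6, -0.1, 0.0]
gripper_width: 0.0435
gripper_force: 0.0
```

>>> drive_tool(increments=[[[-1, 0, 0, 0, 0], [-1, 0, 0, 0, 0], [-1, 0, 0, 0, 0], [-1, 0, 0, 0, 0]]])

```text
time_s: 18.62
tcp_pos: [0.4509, -0.0137, 0.0146]
eef_rot: [180.0, -0.0, 48.7]
contact_force: [-0.8, 1.2, 2.2]
gripper_width: 0.0153
gripper_force: 30.0
```

>>> drive_tool(increments=[[[-1, 0, 0, -0.1, 0], [-1, 0, 0, -0.3, 0], [-1, 0, 0, -0.5, 0], [-1, 0, 0, -0.7, 0], [-1, 0, 0, -0.7, 0]]])

```text
time_s: 19.25
tcp_pos: [0.4519, -0.0133, 0.1005]
eef_rot: [179.9, -0.2, 48.8]
contact_force: [0.5, 0.3, -1.9]
gripper_width: 0.0151
gripper_force: 30.0
```

>>> drive_tool(increments=[[[-1, 0, 0, 0, 0.02], [-1, 0, 0, 0, 0.045], [-1, 0, 0, 0, 0.07], [-1, 0, 0, 0, 0.073], [-1, 0, 0, 0, 0.073]]])

```text
time_s: 19.88
tcp_pos: [0.4504, -0.0138, 0.098]
eef_rot: [-180.0, 0.0, 22.6]
contact_force: [0.2, 0.3, -0.8]
gripper_width: 0.0154
gripper_force: 30.0
```

>>> drive_tool(increments=[[[-1, 0, 0, 0, 0.02], [-1, 0, 0, 0, 0.045], [-1, 0, 0, 0, 0.07], [-1, 0, 0, 0, 0.0725], [-1, 0, 0, 0, 0.0725]]])

```text
time_s: 20.5
tcp_pos: [0.4507, -0.0137, 0.0983]
eef_rot: [180.0, 0.0, -3.4]
contact_force: [0.6, -0.6, -2.0]
gripper_width: 0.0149
gripper_force: 30.0
```

```bash
python3 -c "
from h import *
plan(.6260,.2640,.098,-3.6)"
```

```text
at [ 0.4507 -0.0137  0.0983] yaw -3.4 j [ 23.   8. -37.  -0. -45.  63.] w 0.0149
turn 0.0005 shift old axes [ 1.321e+00 -2.397e+00  2.000e-03] new axes [ 1.313e+00 -2.402e+00  2.000e-03]
```

>>> drive_tool(increments=[[[-1, 0.08, -0.15, 0, 0.0005], [-1, 0.22, -0.4, 0, 0.0005], [-1, 0.36, -0.65, 0, 0.0005], [-1, 0.438, -0.8, 0, 0.0005]]])

```text
time_s: 21.0
tcp_pos: [0.5106, 0.0808, 0.0983]
eef_rot: [-180.0, -0.0, -3.7]
contact_force: [0.9, -0.2, -1.9]
gripper_width: 0.0148
gripper_force: 30.0
```

>>> drive_tool(increments=[[[-1, 0.14, -0.25, 0, 0], [-1, 0.28, -0.5, 0, 0], [-1, 0.4, -0.7, 0, 0], [-1, 0.438, -0.8, 0, 0]]])

```text
time_s: 21.5
tcp_pos: [0.5687, 0.1724, 0.0979]
eef_rot: [180.0, 0.0, -3.7]
contact_force: [0.2, -0.8, -2.3]
gripper_width: 0.015
gripper_force: 30.0
```

>>> drive_tool(increments=[[[-1, 0.14, -0.25, 0, 0], [-1, 0.28, -0.5, 0, 0], [-1, 0.4, -0.7, 0, 0], [-1, 0.438, -0.8, 0, 0], [-1, 0.438, -0.8, 0, 0]]])

```text
time_s: 22.12
tcp_pos: [0.6265, 0.2635, 0.0978]
eef_rot: [180.0, 0.1, -3.8]
contact_force: [0.0, -1.2, -1.6]
gripper_width: 0.0149
gripper_force: 30.0
```

```bash
python3 -c "
from h import *
plan(.6260,.2640,.0488,-3.6)"
```

```text
at [0.6265 0.2635 0.0978] yaw -3.8 j [ 39.  27.  -8.  -0. -55.  47.] w 0.0149
turn -0.0005 shift old axes [-0.004 -0.004  0.408] new axes [-0.004 -0.004  0.408]
```

>>> drive_tool(increments=[[[-1, 0, 0, 0.12, 0], [-1, 0, 0, 0.25, 0], [-1, 0, 0, 0.35, 0], [-1, 0, -0.004, 0.4, 0], [-1, 0, -0.004, 0.4, 0]]])

```text
time_s: 22.75
tcp_pos: [0.6268, 0.2636, 0.0496]
eef_rot: [180.0, 0.0, -3.8]
contact_force: [-0.2, 0.8, -0.9]
gripper_width: 0.0152
gripper_force: 30.0
```

>>> drive_tool(increments=[[[-1, 0, 0, 0.005, 0], [-1, 0, 0, 0.01, 0], [-1, 0, 0, 0.012, 0], [-1, 0, 0, 0.012, 0]]])

```text
time_s: 23.25
tcp_pos: [0.627, 0.2638, 0.0491]
eef_rot: [-180.0, -0.0, -3.8]
contact_force: [0.2, -0.4, -2.2]
gripper_width: 0.0151
gripper_force: 30.0
```

>>> drive_tool(increments=[[[-1, 0, 0, 0.004, 0], [-1, 0, 0, 0.008, 0], [-1, 0, 0, 0.008, 0]]])

```text
time_s: 23.62
tcp_pos: [0.627, 0.2638, 0.0479]
eef_rot: [180.0, 0.0, -3.8]
contact_force: [0.4, -0.3, -1.6]
gripper_width: 0.0153
gripper_force: 30.0
```

>>> drive_tool(increments=[[[-1, 0, 0, 0.004, 0], [-1, 0, 0, 0.009, 0], [-1, 0, 0, 0.009, 0]]])

```text
time_s: 24.0
tcp_pos: [0.6272, 0.264, 0.047]
eef_rot: [-180.0, -0.0, -3.8]
contact_force: [-0.3, 0.8, -0.8]
gripper_width: 0.0153
gripper_force: 30.0
```

>>> drive_tool(increments=[[[-1, 0, 0, 0.004, 0], [-1, 0, 0, 0.007, 0], [-1, 0, 0, 0.007, 0]]])

```text
time_s: 24.38
tcp_pos: [0.6274, 0.2642, 0.0466]
eef_rot: [-180.0, -0.1, -3.8]
contact_force: [-1.4, 2.3, 3.2]
gripper_width: 0.015
gripper_force: 30.0
```

>>> drive_tool(increments=[[[-0.4, 0, 0, 0, 0], [-0.4, 0, 0, 0, 0], [-0.4, 0, 0, -0.1, 0], [-0.4, 0, 0, -0.4, 0], [-0.4, 0, 0, -0.6, 0]]])

```text
time_s: 25.0
tcp_pos: [0.6276, 0.2639, 0.1203]
eef_rot: [-180.0, -0.1, -3.8]
contact_force: [-0.1, 0.4, 0.7]
gripper_width: 0.0264
gripper_force: 0.0
```

>>> drive_tool(increments=[[[0, 0, 0, 0, -0.067], [0, 0, 0, 0, -0.067], [0, 0, 0, 0, -0.067]]])

```text
time_s: 25.38
tcp_pos: [0.6271, 0.2637, 0.119]
eef_rot: [-180.0, -0.0, 20.5]
contact_force: [0.1, 0.9, 0.3]
gripper_width: 0.0433
gripper_force: 0.0
```

>>> drive_tool(increments=[[[0, 0, 0, 0, -0.067], [0, 0, 0, 0, -0.067], [0, 0, 0, 0, -0.067], [0, 0, 0, 0, -0.067]]])

```text
time_s: 25.88
tcp_pos: [0.6271, 0.2637, 0.1188]
eef_rot: [180.0, -0.0, 44.4]
contact_force: [-0.8, 0.7, -0.7]
gripper_width: 0.0438
gripper_force: 0.0
```

```bash
python3 -c "
from h import *
plan(.3834,-.3239,.08,44.5)"
```

```text
at [0.6271 0.2637 0.1188] yaw 44.4 j [ 39.  26.  -7.   0. -57.  95.] w 0.0438
turn -0.0003 shift old axes [-4.877  2.079  0.323] new axes [-4.881  2.069  0.323]
```

>>> drive_tool(increments=[[[0, -0.25, 0.1, 0, 0], [0, -0.6, 0.25, 0, 0], [0, -0.976, 0.415, 0, 0], [0, -0.976, 0.415, 0, 0]]])

```text
time_s: 26.38
tcp_pos: [0.5768, 0.1436, 0.1188]
eef_rot: [-180.0, 0.0, 44.2]
contact_force: [0.3, -0.1, -0.1]
gripper_width: 0.0435
gripper_force: 0.0
```

>>> drive_tool(increments=[[[0, -0.4, 0.17, 0, 0], [0, -0.8, 0.34, 0, 0], [0, -0.976, 0.415, 0, 0], [0, -0.976, 0.415, 0, 0]]])

```text
time_s: 26.88
tcp_pos: [0.5295, 0.028, 0.1186]
eef_rot: [180.0, -0.0, 44.3]
contact_force: [-0.4, 0.7, 1.1]
gripper_width: 0.0439
gripper_force: 0.0
```

>>> drive_tool(increments=[[[0, -0.4, 0.17, 0, 0], [0, -0.8, 0.34, 0, 0], [0, -0.976, 0.415, 0, 0], [0, -0.976, 0.415, 0, 0]]])

```text
time_s: 27.38
tcp_pos: [0.4812, -0.0891, 0.1184]
eef_rot: [180.0, -0.0, 44.3]
contact_force: [0.7, 0.9, 0.3]
gripper_width: 0.044
gripper_force: 0.0
```

>>> drive_tool(increments=[[[0, -0.4, 0.17, 0, 0], [0, -0.8, 0.34, 0, 0], [0, -0.976, 0.415, 0, 0], [0, -0.976, 0.415, 0, 0]]])

```text
time_s: 27.88
tcp_pos: [0.4327, -0.2066, 0.1181]
eef_rot: [180.0, -0.0, 44.3]
contact_force: [0.2, -0.2, 0.7]
gripper_width: 0.0442
gripper_force: 0.0
```

>>> drive_tool(increments=[[[0, -0.4, 0.17, 0.1, 0], [0, -0.8, 0.34, 0.2, 0], [0, -0.976, 0.415, 0.32, 0], [0, -0.976, 0.415, 0.32, 0], [0, -0.976, 0.415, 0.32, 0]]])

```text
time_s: 28.5
tcp_pos: [0.3844, -0.3232, 0.0799]
eef_rot: [180.0, -0.0, 44.5]
contact_force: [0.1, -0.1, 1.4]
gripper_width: 0.0436
gripper_force: 0.0
```

```bash
python3 -c "
from h import *
plan(.3834,-.3239,.0145,44.5)"
```

```text
at [ 0.3844 -0.3232  0.0799] yaw 44.5 j [-18.  14. -33.   0. -44. 152.] w 0.0436
turn -0.0001 shift old axes [-0.01  -0.002  0.545] new axes [-0.01  -0.002  0.545]
```

>>> drive_tool(increments=[[[0, -0.01, -0.002, 0.2, 0], [0, -0.01, -0.002, 0.4, 0], [0, -0.01, -0.002, 0.5, 0], [0, -0.01, -0.002, 0.54, 0], [0, -0.01, -0.002, 0.54, 0]]])

```text
time_s: 29.12
tcp_pos: [0.3826, -0.3244, 0.0152]
eef_rot: [180.0, -0.0, 44.5]
contact_force: [0.5, -0.2, 0.5]
gripper_width: 0.0439
gripper_force: 0.0
```

>>> drive_tool(increments=[[[-1, 0, 0, 0, 0], [-1, 0, 0, 0, 0], [-1, 0, 0, 0, 0], [-1, 0, 0, 0, 0]]])

```text
time_s: 29.62
tcp_pos: [0.382, -0.3247, 0.015]
eef_rot: [180.0, -0.0, 44.4]
contact_force: [-0.2, -0.5, 1.2]
gripper_width: 0.0132
gripper_force: 30.0
```

>>> drive_tool(increments=[[[-1, 0, 0, -0.1, 0], [-1, 0, 0, -0.3, 0], [-1, 0, 0, -0.5, 0], [-1, 0, 0, -0.7, 0], [-1, 0, 0, -0.7, 0]]])

```text
time_s: 30.25
tcp_pos: [0.3832, -0.3251, 0.1011]
eef_rot: [179.8, -0.1, 44.4]
contact_force: [0.3, -0.6, -1.5]
gripper_width: 0.0129
gripper_force: 30.0
```

>>> drive_tool(increments=[[[-1, 0, 0, 0, 0.02], [-1, 0, 0, 0, 0.045], [-1, 0, 0, 0, 0.0686], [-1, 0, 0, 0, 0.0686]]])

```text
time_s: 30.75
tcp_pos: [0.3815, -0.3244, 0.0983]
eef_rot: [-180.0, 0.0, 19.8]
contact_force: [0.2, 0.1, -1.3]
gripper_width: 0.0131
gripper_force: 30.0
```

>>> drive_tool(increments=[[[-1, 0, 0, 0, 0.02], [-1, 0, 0, 0, 0.045], [-1, 0, 0, 0, 0.0686], [-1, 0, 0, 0, 0.0686], [-1, 0, 0, 0, 0.0686]]])

```text
time_s: 31.38
tcp_pos: [0.3819, -0.3245, 0.0986]
eef_rot: [-180.0, 0.0, -4.7]
contact_force: [-1.1, 0.2, -1.7]
gripper_width: 0.0128
gripper_force: 30.0
```

```bash
python3 -c "
from h import *
plan(.6204,.0600,.098,-4.9)"
```

```text
at [ 0.3819 -0.3245  0.0986] yaw -4.7 j [-18.  12. -31.  -0. -46. 103.] w 0.0128
turn 0.0006 shift old axes [ 1.719 -3.356  0.005] new axes [ 1.707 -3.362  0.005]
```

>>> drive_tool(increments=[[[-1, 0.08, -0.15, 0, 0.0006], [-1, 0.22, -0.42, 0, 0.0006], [-1, 0.36, -0.7, 0, 0.0006], [-1, 0.427, -0.84, 0, 0.0006]]])

```text
time_s: 31.88
tcp_pos: [0.4426, -0.2274, 0.0989]
eef_rot: [180.0, -0.0, -4.9]
contact_force: [0.0, -0.2, -2.1]
gripper_width: 0.0133
gripper_force: 30.0
```

>>> drive_tool(increments=[[[-1, 0.14, -0.27, 0, 0], [-1, 0.28, -0.54, 0, 0], [-1, 0.4, -0.75, 0, 0], [-1, 0.427, -0.84, 0, 0]]])

```text
time_s: 32.38
tcp_pos: [0.5026, -0.1319, 0.0987]
eef_rot: [180.0, 0.0, -5.0]
contact_force: [0.1, -1.0, -1.0]
gripper_width: 0.013
gripper_force: 30.0
```

>>> drive_tool(increments=[[[-1, 0.14, -0.27, 0, 0], [-1, 0.28, -0.54, 0, 0], [-1, 0.4, -0.75, 0, 0], [-1, 0.427, -0.84, 0, 0]]])

```text
time_s: 32.88
tcp_pos: [0.5628, -0.0361, 0.0986]
eef_rot: [180.0, 0.0, -5.1]
contact_force: [-0.7, 0.2, -1.8]
gripper_width: 0.0132
gripper_force: 30.0
```

>>> drive_tool(increments=[[[-1, 0.14, -0.27, 0, 0], [-1, 0.28, -0.54, 0, 0], [-1, 0.4, -0.75, 0, 0], [-1, 0.427, -0.84, 0, 0], [-1, 0.427, -0.84, 0, 0]]])

```text
time_s: 33.5
tcp_pos: [0.6217, 0.0586, 0.0984]
eef_rot: [180.0, 0.1, -5.2]
contact_force: [-0.6, -0.6, -2.1]
gripper_width: 0.0128
gripper_force: 30.0
```

```bash
python3 -c "
from h import *
plan(.6204,.0600,.0488,-4.9)"
```

```text
at [0.6217 0.0586 0.0984] yaw -5.2 j [ 23.  23. -16.  -0. -52.  62.] w 0.0128
turn -0.0007 shift old axes [-0.012 -0.011  0.414] new axes [-0.012 -0.011  0.414]
```

>>> drive_tool(increments=[[[-1, -0.006, -0.006, 0.12, 0], [-1, -0.012, -0.011, 0.25, 0], [-1, -0.012, -0.011, 0.35, 0], [-1, -0.012, -0.011, 0.405, 0], [-1, -0.012, -0.011, 0.405, 0]]])

```text
time_s: 34.12
tcp_pos: [0.6206, 0.0599, 0.0495]
eef_rot: [180.0, 0.1, -5.2]
contact_force: [0.4, -0.2, -2.0]
gripper_width: 0.0129
gripper_force: 30.0
```

>>> drive_tool(increments=[[[-1, 0, 0, 0.005, 0], [-1, 0, 0, 0.01, 0], [-1, 0, 0, 0.012, 0], [-1, 0, 0, 0.012, 0]]])

```text
time_s: 34.62
tcp_pos: [0.621, 0.0601, 0.049]
eef_rot: [-180.0, -0.0, -5.2]
contact_force: [0.8, 0.9, -1.4]
gripper_width: 0.0133
gripper_force: 30.0
```

>>> drive_tool(increments=[[[-1, 0, 0, 0.004, 0], [-1, 0, 0, 0.008, 0], [-1, 0, 0, 0.008, 0]]])

```text
time_s: 35.0
tcp_pos: [0.6208, 0.0601, 0.0477]
eef_rot: [180.0, 0.0, -5.2]
contact_force: [-0.2, -0.7, -1.9]
gripper_width: 0.0125
gripper_force: 30.0
```

>>> drive_tool(increments=[[[-1, 0, 0, 0.004, 0], [-1, 0, 0, 0.008, 0], [-1, 0, 0, 0.008, 0]]])

```text
time_s: 35.38
tcp_pos: [0.6209, 0.0601, 0.0468]
eef_rot: [180.0, 0.0, -5.2]
contact_force: [0.3, 0.1, -0.5]
gripper_width: 0.013
gripper_force: 30.0
```

>>> drive_tool(increments=[[[-1, 0, 0, 0.004, 0], [-1, 0, 0, 0.007, 0], [-1, 0, 0, 0.007, 0]]])

```text
time_s: 35.75
tcp_pos: [0.621, 0.0602, 0.0461]
eef_rot: [-180.0, -0.0, -5.2]
contact_force: [0.3, 0.1, -1.8]
gripper_width: 0.013
gripper_force: 30.0
```

>>> drive_tool(increments=[[[-1, 0, 0, 0.004, 0], [-1, 0, 0, 0.007, 0], [-1, 0, 0, 0.007, 0]]])

```text
time_s: 36.12
tcp_pos: [0.6212, 0.0603, 0.0458]
eef_rot: [-180.0, -0.0, -5.2]
contact_force: [-1.7, 1.4, 4.9]
gripper_width: 0.013
gripper_force: 30.0
```

>>> drive_tool(increments=[[[-0.4, 0, 0, 0, 0], [-0.4, 0, 0, 0, 0], [-0.4, 0, 0, -0.1, 0], [-0.4, 0, 0, -0.4, 0], [-0.4, 0, 0, -0.6, 0]]])

```text
time_s: 36.75
tcp_pos: [0.6216, 0.0601, 0.1195]
eef_rot: [-180.0, -0.1, -5.2]
contact_force: [-0.0, -0.7, -0.6]
gripper_width: 0.0263
gripper_force: 0.0
```

>>> drive_tool(increments=[[[0.4, 0, 0, 0, 0.14], [0.4, 0, 0, 0, 0.14], [0.4, 0, 0, 0, 0.14], [0.4, 0, 0, 0, 0.14], [0.4, 0, 0, 0, 0.14]]])

```text
time_s: 37.38
tcp_pos: [0.6211, 0.06, 0.118]
eef_rot: [-180.0, -0.0, -55.9]
contact_force: [0.4, 0.5, -0.1]
gripper_width: 0.0609
gripper_force: 0.0
```

>>> drive_tool(increments=[[[0.4, 0, 0, 0, 0.074], [0.4, 0, 0, 0, 0.074], [0.4, 0, 0, 0, 0.074], [0.4, 0, 0, 0, 0.074]]])

```text
time_s: 37.88
tcp_pos: [0.6211, 0.0601, 0.1179]
eef_rot: [-180.0, 0.0, -82.2]
contact_force: [-0.7, -0.4, 0.1]
gripper_width: 0.0616
gripper_force: 0.0
```

```bash
python3 - <<'E'
from h import *
im=cv2.imread("pics/top0.png")
m=M["top"];R=cv2.Rodrigues(m["rvec"])[0];print("cam",(-R.T@m["tvec"]).round(3))
g=cv2.cvtColor(im,cv2.COLOR_BGR2GRAY)
def darkc(x0,y0,x1,y1,z,t):
    f=(g[y0:y1,x0:x1]<t).astype('uint8');n,l,s,c=cv2.connectedComponentsWithStats(f);k=1+s[1:,4].argmax();print(s[k],(c[k]+[x0,y0]).round(1),ray(c[k]+[x0,y0],z).round(4))
darkc(350,246,362,258,.04,45);darkc(300,155,314,169,.05,45)
print("silh at .036", ray(proj([.4133,-.1815,.02]),.036).round(4))
plan(.413,-.180,.09,-82.1)
s=capture("side")
a=cv2.resize(im[135:270,285:375],(400,600),interpolation=cv2.INTER_CUBIC);b=cv2.resize(s[200:350,120:260,::-1],(400,430),interpolation=cv2.INTER_CUBIC)
o=np.zeros((600,800,3),'uint8');o[:,:400]=a;o[:430,400:]=b;cv2.imwrite("pics/v4.png",o)
E
```

```text
cam [0.457 0.015 1.191]
[ 3  4  6  6 27] [355.3 252.4] [[ 0.4117 -0.1772  0.04  ]]
[ 4  4  6  5 25] [306.4 161. ] [[ 0.6103 -0.076   0.05  ]]
silh at .036 [[ 0.4139 -0.1788  0.036 ]]
at [0.6211 0.0601 0.1179] yaw -82.2 j [ 23.  21. -15.   0. -54. -16.] w 0.0616
turn -0.0002 shift old axes [1.746 1.99  0.232] new axes [1.743 1.993 0.232]
```

View pics/v4.png

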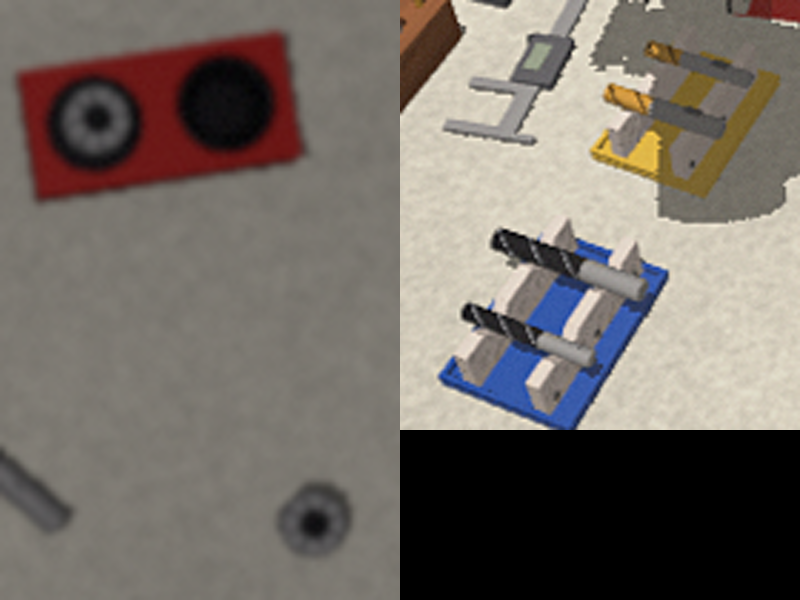

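All four cutters lie seated in their notches, with shanks towards the robot. The collet bore puts its axis at about (0.412, -0.178), and the block's fixed collet confirms the pocket at (0.619, -0.141).

>>> drive_tool(increments=[[[0.4, 0.25, 0.28, 0, 0], [0.4, 0.55, 0.62, 0, 0], [0.4, 0.87, 0.99, 0, 0], [0.4, 0.87, 0.99, 0, 0]]])

```text
time_s: 38.42
tcp_pos: [0.5145, -0.0617, 0.1177]
eef_rot: [180.0, 0.0, -82.3]
contact_force: [0.5, 0.3, -0.0]
gripper_width: 0.0612
gripper_force: 0.0
```

>>> drive_tool(increments=[[[0.4, 0.35, 0.4, 0.1, 0], [0.4, 0.65, 0.75, 0.23, 0], [0.4, 0.87, 0.99, 0.23, 0], [0.4, 0.87, 0.99, 0.23, 0], [0.4, 0.87, 0.99, 0.23, 0]]])

```text
time_s: 39.05
tcp_pos: [0.4148, -0.1789, 0.0901]
eef_rot: [-179.9, -0.0, -82.2]
contact_force: [0.8, 0.0, -0.0]
gripper_width: 0.061
gripper_force: 0.0
```

```bash
python3 -c "
from h import *
plan(.412,-.178,.034,-82.1)"
```

```text
at [ 0.4148 -0.1789  0.0901] yaw -82.2 j [  2.   9. -38.   0. -43.   6.] w 0.061
turn -0.0002 shift old axes [-0.01   0.022  0.468] new axes [-0.01   0.022  0.468]
```

>>> drive_tool(increments=[[[0.4, -0.01, 0.022, 0.15, 0], [0.4, -0.01, 0.022, 0.3, 0], [0.4, -0.01, 0.022, 0.42, 0], [0.4, -0.01, 0.022, 0.465, 0], [0.4, -0.01, 0.022, 0.465, 0]]])

```text
time_s: 39.67
tcp_pos: [0.4115, -0.1777, 0.0337]
eef_rot: [180.0, -0.0, -82.2]
contact_force: [-0.1, 0.2, -0.3]
gripper_width: 0.0615
gripper_force: 0.0
```

>>> drive_tool(increments=[[[-0.1, 0, 0, 0, 0], [-0.2, 0, 0, 0, 0], [-0.3, 0, 0, 0, 0], [-0.6, 0, 0, 0, 0], [-1, 0, 0, 0, 0]]])

```text
time_s: 40.3
tcp_pos: [0.4111, -0.1782, 0.034]
eef_rot: [-180.0, -0.0, -82.2]
contact_force: [-1.3, 0.2, 4.1]
gripper_width: 0.0317
gripper_force: 30.0
```

>>> drive_tool(increments=[[[-1, 0, 0, 0, 0], [-1, 0, 0, -0.1, 0], [-1, 0, 0, -0.3, 0], [-1, 0, 0, -0.5, 0], [-1, 0, 0, -0.5, 0]]])

```text
time_s: 40.92
tcp_pos: [0.4122, -0.1781, 0.0957]
eef_rot: [-179.8, -0.0, -82.2]
contact_force: [0.7, 1.1, -1.6]
gripper_width: 0.0318
gripper_force: 30.0
```

```bash
python3 -c "
from h import *
plan(.6188,-.1414,.098,-82.1)
s=capture('side')
cv2.imwrite('pics/s5.png',cv2.resize(s[100:240,260:440,::-1],None,fx=4,fy=4,interpolation=cv2.INTER_CUBIC))"
```

```text
at [ 0.4122 -0.1781  0.0957] yaw -82.2 j [  2.   8. -38.   0. -44.   6.] w 0.0318
turn -0.0003 shift old axes [-0.07  -1.747 -0.019] new axes [-0.066 -1.747 -0.019]
```

View pics/s5.png

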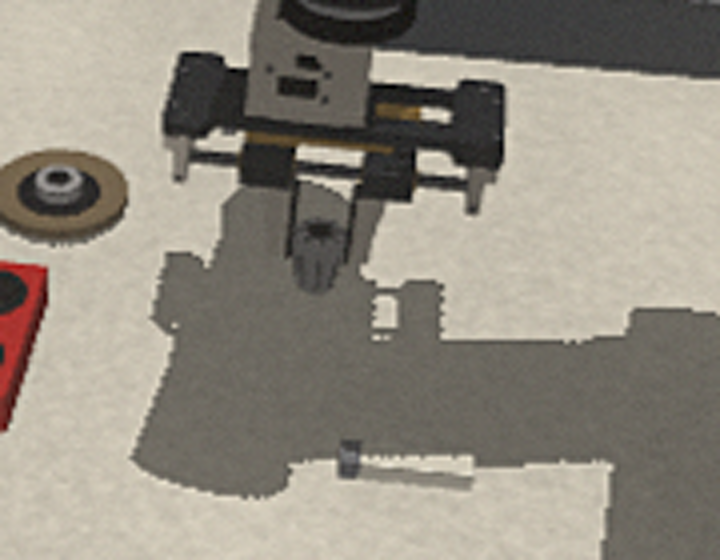

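The collet hangs upright between the pads, at about (318,245) in the crop. Carrying it to the pocket.

>>> drive_tool(increments=[[[-1, 0, -0.15, 0, 0], [-1, -0.02, -0.42, 0, 0], [-1, -0.03, -0.75, -0.01, 0], [-1, -0.035, -0.873, -0.019, 0]]])

```text
time_s: 41.48
tcp_pos: [0.5165, -0.1593, 0.0949]
eef_rot: [179.9, -0.0, -82.2]
contact_force: [-0.1, 0.5, -2.6]
gripper_width: 0.0318
gripper_force: 30.0
```

>>> drive_tool(increments=[[[-1, -0.01, -0.3, 0, 0], [-1, -0.02, -0.55, 0, 0], [-1, -0.03, -0.78, 0, 0], [-1, -0.035, -0.873, 0, 0], [-1, -0.035, -0.873, 0, 0]]])

```text
time_s: 42.1
tcp_pos: [0.6171, -0.1413, 0.0949]
eef_rot: [179.9, 0.0, -82.2]
contact_force: [-0.2, -0.0, -2.0]
gripper_width: 0.0322
gripper_force: 30.0
```

```bash
python3 -c "
from h import *
plan(.6188,-.1414,.049,-82.1)"
```

```text
at [ 0.6171 -0.1413  0.0949] yaw -82.2 j [  5.  24. -15.  -0. -52.   3.] w 0.0322
turn -0.0004 shift old axes [ 0.003 -0.014  0.383] new axes [ 0.003 -0.014  0.383]
```

>>> drive_tool(increments=[[[-1, 0.003, -0.014, 0.1, 0], [-1, 0.003, -0.014, 0.2, 0], [-1, 0.003, -0.014, 0.29, 0], [-1, 0.003, -0.014, 0.35, 0], [-1, 0.003, -0.014, 0.375, 0]]])

```text
time_s: 42.72
tcp_pos: [0.6188, -0.1416, 0.0504]
eef_rot: [180.0, 0.0, -82.2]
contact_force: [-0.9, -0.6, -1.8]
gripper_width: 0.0318
gripper_force: 30.0
```

>>> drive_tool(increments=[[[-1, 0, 0, 0.007, 0], [-1, 0, 0, 0.014, 0], [-1, 0, 0, 0.02, 0], [-1, 0, 0, 0.02, 0]]])

```text
time_s: 43.22
tcp_pos: [0.6192, -0.1415, 0.0488]
eef_rot: [-180.0, -0.0, -82.2]
contact_force: [0.4, -0.8, -1.2]
gripper_width: 0.0317
gripper_force: 30.0
```

>>> drive_tool(increments=[[[-1, 0, 0, 0.005, 0], [-1, 0, 0, 0.01, 0], [-1, 0, 0, 0.01, 0]]])

```text
time_s: 43.6
tcp_pos: [0.6191, -0.1416, 0.0474]
eef_rot: [180.0, -0.0, -82.2]
contact_force: [-0.3, 0.1, -2.0]
gripper_width: 0.032
gripper_force: 30.0
```

>>> drive_tool(increments=[[[-1, 0, 0, 0.005, 0], [-1, 0, 0, 0.012, 0], [-1, 0, 0, 0.016, 0], [-1, 0, 0, 0.016, 0]]])

```text
time_s: 44.1
tcp_pos: [0.6191, -0.1416, 0.0455]
eef_rot: [180.0, 0.0, -82.2]
contact_force: [0.8, -0.7, -1.1]
gripper_width: 0.0317
gripper_force: 30.0
```

>>> drive_tool(increments=[[[-1, 0, 0, 0.005, 0], [-1, 0, 0, 0.01, 0], [-1, 0, 0, 0.01, 0]]])

```text
time_s: 44.48
tcp_pos: [0.6191, -0.1416, 0.0443]
eef_rot: [180.0, 0.0, -82.2]
contact_force: [-0.2, -0.1, -1.8]
gripper_width: 0.0319
gripper_force: 30.0
```

>>> drive_tool(increments=[[[-1, 0, 0, 0.004, 0], [-1, 0, 0, 0.006, 0], [-1, 0, 0, 0.006, 0]]])

```text
time_s: 44.85
tcp_pos: [0.6192, -0.1416, 0.0441]
eef_rot: [-180.0, -0.0, -82.2]
contact_force: [-2.1, 0.2, 4.7]
gripper_width: 0.0315
gripper_force: 30.0
```

>>> drive_tool(increments=[[[-1, 0, 0, 0.004, 0], [-1, 0, 0, 0.006, 0], [-1, 0, 0, 0.006, 0]]])

```text
time_s: 45.22
tcp_pos: [0.6193, -0.1417, 0.044]
eef_rot: [-180.0, -0.0, -82.2]
contact_force: [-3.5, 0.8, 9.9]
gripper_width: 0.032
gripper_force: 30.0
```

>>> drive_tool(increments=[[[-0.05, 0, 0, 0, 0], [-0.05, 0, 0, 0, 0], [-0.05, 0, 0, -0.05, 0], [-0.05, 0, 0, -0.25, 0], [-0.05, 0, 0, -0.5, 0]]])

```text
time_s: 45.85
tcp_pos: [0.6187, -0.1416, 0.1031]
eef_rot: [179.9, 0.0, -82.2]
contact_force: [-0.2, 1.0, -0.1]
gripper_width: 0.0416
gripper_force: 0.0
```

>>> drive_tool(increments=[[[0, 0, 0.2, -0.3, 0], [0, 0, 0.6, -0.6, 0], [0, 0, 1, -0.6, 0], [0, 0, 1, -0.6, 0], [0, 0, 1, -0.6, 0]]])

```text
time_s: 46.48
tcp_pos: [0.5007, -0.1578, 0.1756]
eef_rot: [-179.9, -0.0, -82.2]
contact_force: [-0.6, 0.1, 0.5]
gripper_width: 0.0439
gripper_force: 0.0
```

```bash
python3 -c "
from h import *
t=capture('top');s=capture('side')
o=np.zeros((600,800,3),'uint8')
o[:280,:]=cv2.resize(t[110:208,95:375,::-1],(800,280),interpolation=cv2.INTER_CUBIC)
o[280:]=cv2.resize(s[125:350,120:420,::-1],(800,600),interpolation=cv2.INTER_CUBIC)[:320]
cv2.imwrite('pics/v6.png',o)
x=r.get_state();print(x['tcp_pos'],x['time_s'],x['contact_force'])"
```

```text
[ 0.50103764 -0.15770538  0.17486345] 46.575 [ 0.42165448  0.04128252 -0.61235834]
```

View pics/v6.png

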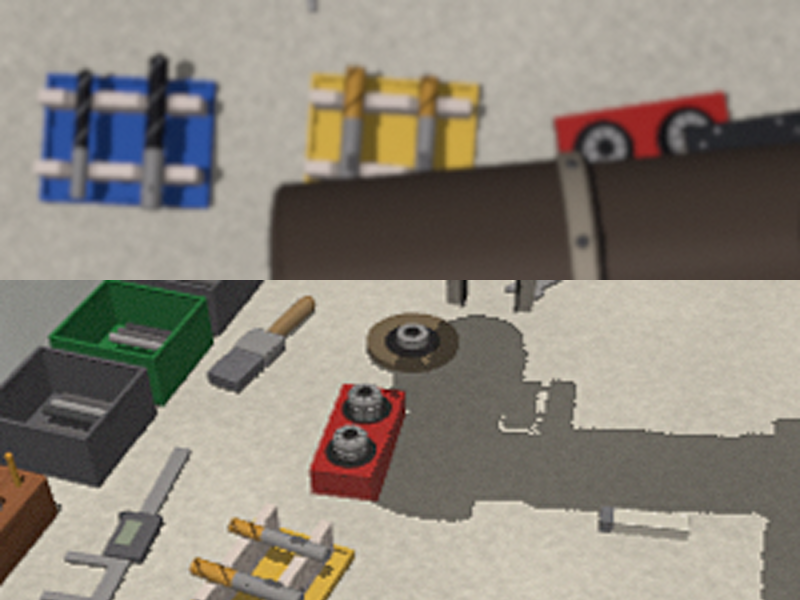

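The collet stands in its pocket level with the fixed one, at about (365,403) in the lower half of the crop. All four cutters are seated and centred to within about 4 mm, and the wheel is untouched.

```bash
python3 -c "
from plant import job
print(job.close_job())"
```

```text
the job is handed in; nothing more can be done
None
```

I handed the job in at about 46.6 s of the 128 s allowed: the last pictures show both drills seated in the blue tray, both end mills in the yellow tray, the collet upright in its pocket, and the grinding wheel untouched; no verdict was returned.

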